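# Seat the steel channel in the drill jig and lock the toggle clamp

## Task

Get the steel channel ready for drilling: without picking it up, push it along the jig plate until it lies hard against both the fence and the end stop, while the toggle clamp is still open. Then push the clamp's handle over and down, past its dead point, until it snaps into lock with the foot pressing on the channel, and move clear; leave the things lying around undisturbed.

Things in the scene. Friction and masses are not known exactly. Their poses are not given: they have to be found in the camera images.
- drill_jig: Drill jig: aluminium plate 12 mm thick, screwed to the bench, immovable. Origin on its underside below the fence's work face; x points away from the robot at yaw 0, y left, z up. Plate x -97 to 117, y -145 to 145 mm. The toggle clamp stands behind the fence at y = 0, x 14 to 98 mm, 56 mm wide, cheeks up to z = 93 mm. All 'jig frame' numbers below are in this frame.
- fence (a point): Middle of the top front edge of the fence: a steel bar along the jig's y, work face at jig x = 0 facing -x, 12 mm thick, y -100 to 135 mm, top at z = 34 mm. This point is at jig (0, 0, 34) mm.
- end_stop (a point): Top of the end stop's work face: a steel block at the jig's left end, work face at jig y = 115 mm facing -y, x -72 to 0 mm, top at z = 34 mm. This point is at jig (-36, 115, 34) mm.
- drill_bush (a point): Top of the drill bush, at jig (-30, 80, 66) mm. Its dark bracket overhangs the left end of the work's place: jig y 60 to 100, x -45 to 39 mm, underside at z = 48 mm (6 mm above the channel), top at z = 60 mm.
- channel: Workpiece: dark steel channel, 60 mm wide (its x), 220 mm long (its y), 30 mm high, about 0.8 kg, open side down, loose on the jig plate. Origin at the centre of its underside. It starts 13 to 25 mm short of the fence, 15 to 32 mm short of the end stop, turned up to 0.06 rad. It slides when pushed with about 3 to 8 N.
- seat (a point): Point on top of the jig plate at jig (-30, 5, 12) mm, axes as the jig's: the channel's origin is here when the channel is flush against both fence and end stop.
- clamp_handle (a joint): Handle angle on its link, rad. 0 = fully open (handle and arm up, the start); grows as the handle is pushed over and down. The sprung foot meets the channel at about 1.28 and pushes back, most near 1.6, up to the dead point at 1.89; beyond it the handle snaps to its stop at 2.08 (locked, handle level). Released short of 1.89 it springs back. Needs about 6 N at the grip.
- grip (a point): Middle of the handle's black rubber grip (83 mm long, 22 wide along jig y, 16 thick). It swings in the jig's x-z plane at y = 0, away from the robot and down. Jig (x, z) mm / grip slope up from +x in deg, at handle angle 0: (14, 172)/104; 0.3: (62, 186)/73; 0.6: (86, 179)/57; 0.9: (102, 166)/43; 1.2: (114, 150)/31; 1.55: (124, 129)/18; 1.89: (130, 107)/6; 2.08: (132, 94)/0.
- clamp_foot: Clamp's black rubber foot, 19 mm across, on a sprung spindle (16 N per mm) at the end of the clamp arm; origin at the centre of its face. Open, it is near the fence at jig x = -20, z = 87 mm, with the raised arm's end beside it up to z = 122 mm; locked, it presses on the channel's middle with about 40 N.
- hex_bolt: Bystander: hexagon bolt, 15 x 56 x 13 mm, lying loose on the jig plate behind the fence, right of the clamp.
- wing_nut: Bystander: wing nut, 16 x 38 x 18 mm, lying loose on the jig plate near the bolt.
- masking_tape: Bystander: roll of masking tape, 100 mm across, 25 mm high, loose on the bench to the left.
- pliers: Bystander: red-handled pliers, 52 x 175 x 10 mm, loose on the bench to the left.
- sanding_block: Bystander: dark sanding block, 35 x 86 x 28 mm, loose on the bench to the right.
- screwdriver: Bystander: screwdriver, 29 x 218 x 27 mm, loose on the bench to the right.
- long_bolt: Bystander: hexagon bolt, 15 x 66 x 13 mm, loose on the bench behind the jig.

How it is judged:
By the outcome, as a careful person would: the job done as asked, in the order asked, and still so for the second after the job is handed in, with the robot touching nothing.
It also fails if it takes over 72 s, if anything falls off the work surface, if the arm or the gripper's body presses on something with over 40 N, if the wrist force passes 120 N, or if a joint passes its speed limit or range.

## Robot

A 7-joint arm with a two-finger parallel gripper is mounted at the origin on the work surface; the furniture and walls round the work are solid. World frame = base frame: x ahead of the robot, y to its left, z up, the work surface at z = 0. Lengths are in m, angles in rad, forces in N, time in s.
With the tool pointing down it reaches from about 0.35 to 0.775 m from the base axis. Payload 3.1 kg.
Tool frame: the origin (TCP) lies on the centre line of the jaws, within the pads' length; the fingertips stand bot.tip_reach ahead of it and the grasp point (between the pads) lies 2 mm behind it (bot.tip_reach is the distance from the TCP to the fingertips, in m); z points along the fingers, y is the line along which they close (so a half turn about z gives the same grasp; the last joint's range is limited). The gripper opens to 85 mm and grips with 20 to 120 N. Pads are 22 mm wide; open, the fingers measure 114 mm over their backs; the gripper's body (76 mm by 85 mm) begins 54 mm behind the grasp point. The pads swing forward as they close: fully open they stand 13 mm farther back than shut.
Start: joints at [1.064, 0.311, 0.014, 1.512, -0.004, 1.319, -0.027], TCP at [0.247, -0.492, 0.248] pointing down, gripper open.
Joint ranges: [-2.7, 2.7], [-0.3, 1.91], [-1.27, 1.3], [0.12, 2.57], [-1.44, 4.58], [0.2, 2.03], [-3.05, 3.05]. Speed limits (rad/s): [2.79, 2.79, 3.14, 3.14, 3.14, 3.14, 3.14].

## Interface

Orientations are given as [roll, pitch, yaw] about the fixed x, y, z axes, in that order (R = Rz(yaw) Ry(pitch) Rx(roll)).
In Python, from station import bot, imaging gives the robot as it stands.
- The arm moves only by the shell command python3 -m inch 'ROWS' [OPENING] [FORCE]. ROWS is JSON, a list of rows, each an object with "xyz": the shift along the tool's x, y, z in units of 25 mm (1.0 is 25 mm), a list of three; "yaw": the turn about the tool's z in units of 5 degrees (1.0 is 5 degrees). A call has 1 to 10 rows; each row shifts and turns the commanded pose from where the row before left it, along the tool's axes as they then stand; what a row does not reach is not made up. A row lasts 1/12 s, in which the tool goes at most 41.7 mm and 7.16 degrees, less where a joint would pass 70% of its speed; a pose out of reach is approached as far as the arm can. A call is refused whole if a number of a shift passes 1 or a number of a turn 1, either way. A call with a gripper value outside its range is refused whole. OPENING is the opening, from 0 (shut) to 1 (fully open), set as the call begins (- or left out, the last holds). The fingers move at their own pace and stop on an object; FORCE is the grip in N (left out, the last holds). Time passes only in rows, so rows that do not move let the fingers close. It gives the time, the measured TCP pose, the force, the opening and the grip force at its end, in the units of the state.
- bot.get_obs(): the state, without advancing time (a new reading comes with each control period).
- imaging.grab_frame(name): name is "side" or "top"; returns a dict with "color" (384x512x3 uint8, blue, green, red), "intrinsics" (3x3 intrinsics, pixels), "rvec" (rotation vector, rad) and "tvec" (3), from world to camera coordinates, as OpenCV has them. Camera axes: x right, y down, z forward; pixel columns grow to the right and rows downward; lengths in m; the calibration is good to about 2 mm. A picture is of the moment at which its call begins. There is no depth.
- bot.job_done(): hands the job in; it is judged then, once.
The state is a dict: "time": time; "joint_positions": joint angles; "joint_vel": joint speeds; "effort": joint torques, N m; "tool_pos": TCP position; "ee_rot": TCP orientation; "contact_force": force on the tool from outside, world axes, zero at the start; "ft_torque": the same for the moment, N m; "gripper_width": finger opening in m; "grip_force": force on a finger pad.
Only numpy, scipy, OpenCV 4.12 (cv2) and the standard library are available. Lean on these libraries where they do the work, as an engineer would, in place of code of your own. Each camera call takes 0.05 s, during which the arm holds its last target. There are 200 camera calls.

## Working session

There is one attempt and no reset: what is moved stays moved. The work goes in short steps, Python scripts to look and compute and a shell command to move; the robot and the scene stay as the last step left them, time stands still between calls to the robot, and variables do not carry over. Pictures are saved under pics/ and viewed, at most 10 in all, crops included, and the job is handed in when it is done.

```bash
ls; mkdir -p pics
python3 - <<'E'
from station import bot, imaging
import cv2, numpy as np
o=bot.get_obs()
print({k:np.round(v,3).tolist() for k,v in o.items()}, bot.tip_reach)
for n in("side","top"):
    f=imaging.grab_frame(n); cv2.imwrite(f"pics/{n}0.png",f["color"]); print(n,f["intrinsics"],f["rvec"],f["tvec"])
E
```

```text
pics
{'time': 0.0, 'joint_positions': [1.064, 0.312, 0.014, 1.513, -0.004, 1.319, -0.027], 'joint_vel': [0.0, 0.0, 0.002, 0.0, 0.0, 0.001, -0.0], 'effort': [-0.0, -37.991, 0.146, -23.059, 0.012, 0.014, 0.0], 'tool_pos': [0.246, -0.491, 0.247], 'ee_rot': [-3.139, 0.0, 0.465], 'contact_force': [1.613, 0.567, 0.561], 'ft_torque': [-0.007, -0.019, -0.016], 'grip_force': 0.0, 'gripper_width': 0.085} 0.017
side [[454.48689723   0.         252.24624578]
 [  0.         454.48689723 198.21076975]
 [  0.           0.           1.        ]] [ 0.22148948 -2.60938212  1.62679342] [0.54679969 0.15774984 1.321046  ]
top [[410.89022286   0.         250.64005267]
 [  0.         410.89022286 195.3903438 ]
 [  0.           0.           1.        ]] [ 2.19250638 -2.02433245  0.21072124] [-0.03317682  0.57725346  1.16189878]
```

View pics/top0.png

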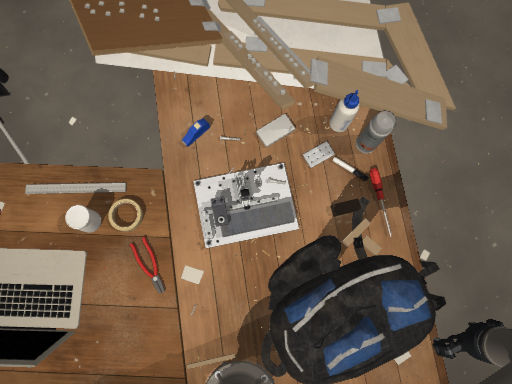

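View pics/side0.png

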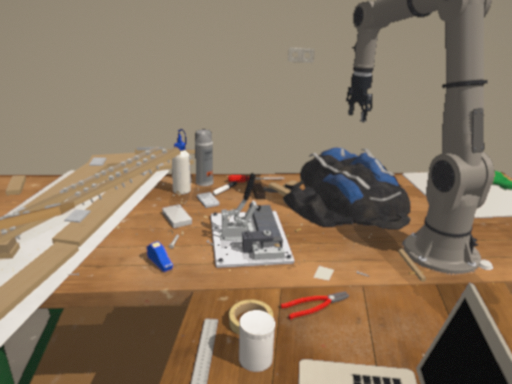

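Run:
```python
import cv2
a=cv2.imread("pics/top0.png")[158:252,188:304]; cv2.imwrite("pics/top0z.png",cv2.resize(a,None,fx=6,fy=6,interpolation=cv2.INTER_CUBIC))
a=cv2.imread("pics/side0.png")[190:275,200:305]; cv2.imwrite("pics/side0z.png",cv2.resize(a,None,fx=7,fy=7,interpolation=cv2.INTER_CUBIC))
```

```text
(no output)
```

View pics/top0z.png

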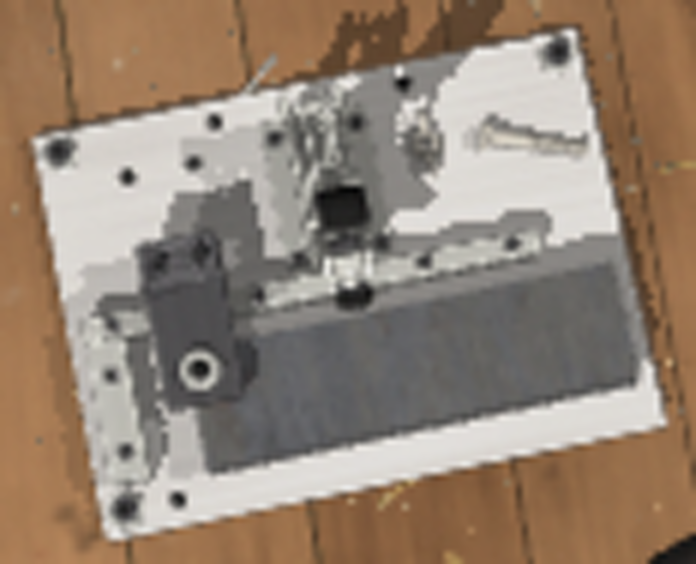

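View pics/side0z.png

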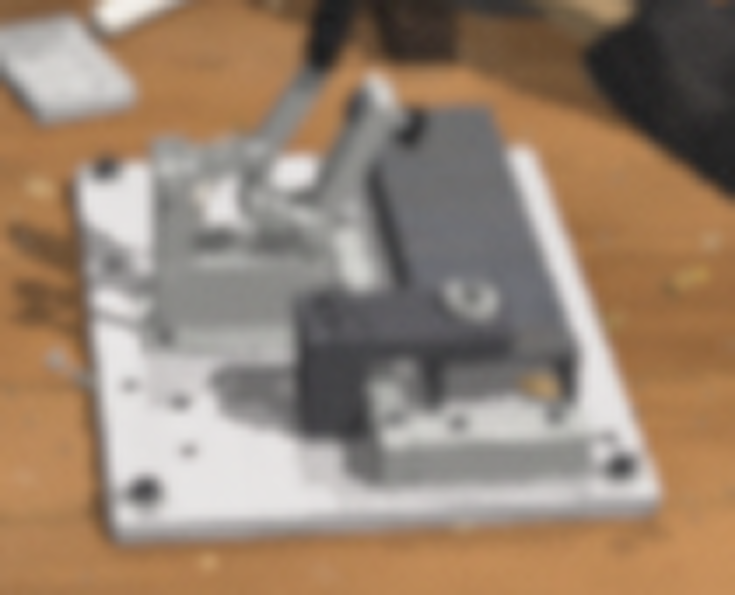

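```bash
cat > h.py <<'E'
import numpy as np, cv2, pickle, os
from scipy.optimize import least_squares
from station import bot, imaging
def cam(n):
    p=f"cam_{n}.pkl"
    if not os.path.exists(p):
        f=imaging.grab_frame(n); f.pop("color"); pickle.dump(f,open(p,"wb"))
    return pickle.load(open(p,"rb"))
C={n:cam(n) for n in("side","top")}
def proj(n,P):
    f=C[n]; return cv2.projectPoints(np.float64(P).reshape(-1,3),np.float64(f["rvec"]),np.float64(f["tvec"]),np.float64(f["intrinsics"]),None)[0].reshape(-1,2)
def place(q,P):  # q=x,y,yaw
    c,s=np.cos(q[2]),np.sin(q[2]); P=np.float64(P)
    return np.c_[q[0]+c*P[:,0]-s*P[:,1], q[1]+s*P[:,0]+c*P[:,1], P[:,2]]
def unz(n,z):
    o,k=((188,158),6) if n=="top" else ((200,190),7)
    return (np.float64(z)+.5)/k-.5+o
def fit(obs,q0):
    def r(q): return np.concatenate([(proj(n,place(q,P))-uv).ravel() for n,P,uv in obs])
    s=least_squares(r,q0,loss="soft_l1"); return s.x,r(s.x).reshape(-1,2)
E
python3 - <<'E'
from h import *
pl=np.array([[117,145,12],[117,-145,12],[-97,-145,12],[-97,145,12],[-30,80,66]])/1e3
q,r=fit([("top",pl,unz("top",[[33,135],[577,28],[665,425],[108,540],[200,369]])),
 ("side",pl,unz("side",[[115,527],[75,172],[530,148],[658,490],[470,298]]))],[.5,0,0.])
print(q); print(r.round(1).tolist())
ch=np.array([[-30,-110,42],[30,-110,42],[-30,110,42]])/1e3
c,r2=fit([("top",ch,unz("top",[[638,383],[615,262],[212,472]])),("side",ch[[0,2]],unz("side",[[490,108],[575,352]]))],q)
print(c,r2.round(1).tolist())
R=np.array([[np.cos(q[2]),np.sin(q[2])],[-np.sin(q[2]),np.cos(q[2])]])
print("channel in jig",R@(c[:2]-q[:2])*1e3,c[2]-q[2])
np.save("jig.npy",q)
J=np.array([[14,0,172],[132,0,94],[-20,0,87]])/1e3
print(place(q,J).round(3).tolist(), proj("top",place(q,J)),proj("side",place(q,J)))
E
```

```text
[0.55055227 0.02563667 0.28399434]
[[-0.5, -0.0], [-0.3, -0.4], [0.5, -0.2], [-0.5, 0.1], [-0.1, -0.0], [-0.2, -0.9], [0.2, -1.1], [0.1, -0.1], [0.4, 0.3], [0.1, -0.3]]
[ 0.51356078 -0.00909817  0.28116766] [[0.5, -0.7], [-0.0, 0.1], [-1.0, -0.8], [0.4, -0.6], [0.9, -0.1]]
channel in jig [-45.24218269 -22.97877699] -0.0028266782203045793
[[0.564, 0.03, 0.172], [0.677, 0.063, 0.094], [0.531, 0.02, 0.087]] [[244.135341   191.48756201]
 [236.49025294 158.78054925]
 [246.90248672 209.05791883]] [[248.57461744 185.96102995]
 [207.30970843 211.84138708]
 [259.43502209 211.96449837]]
```

Run:
```python
from h import *
def ray(n,uv):
    f=C[n];R=cv2.Rodrigues(np.float64(f["rvec"]))[0];c=-R.T@np.float64(f["tvec"]).ravel()
    d=R.T@np.linalg.inv(f["intrinsics"])@np.r_[uv,1]; return c,d/np.linalg.norm(d)
print("camside",ray("side",[0,0])[0],"top",ray("top",[0,0])[0])
for uv in [(348,150),(315,160),(300,180),(395,165),(410,205)]:
    c,d=ray("side",uv)
    print(uv,[(c+d*(y-c[1])/d[1]).round(3).tolist() for y in(-.1,-.2,-.3,-.4)])
for uv in [(270,280),(320,238),(275,340),(345,260),(420,260),(350,205)]:
    c,d=ray("top",uv); print(uv,[(c+d*(z-c[2])/d[2]).round(3).tolist() for z in(0,.15)])
q=np.load("jig.npy")
print(place(q,np.array([[-45,-185,42],[-45,-150,42],[-100,-50,42]])/1e3).round(3))
print(proj("top",[[.247,-.492,.248]]),proj("side",[[.247,-.492,.248]]))
```

```text
camside [0.3888617  1.18846541 0.7108966 ] top [ 0.32909543 -0.00512546  1.25538877]
(348, 150) [[0.291, -0.1, 0.256], [0.284, -0.2, 0.221], [0.276, -0.3, 0.185], [0.269, -0.4, 0.15]]
(315, 160) [[0.384, -0.1, 0.217], [0.384, -0.2, 0.178], [0.383, -0.3, 0.14], [0.383, -0.4, 0.101]]
(300, 180) [[0.424, -0.1, 0.147], [0.427, -0.2, 0.103], [0.43, -0.3, 0.06], [0.432, -0.4, 0.016]]
(395, 165) [[0.151, -0.1, 0.221], [0.133, -0.2, 0.183], [0.115, -0.3, 0.145], [0.096, -0.4, 0.107]]
(410, 205) [[0.087, -0.1, 0.096], [0.064, -0.2, 0.048], [0.04, -0.3, 0.0], [0.017, -0.4, -0.047]]
(270, 280) [[0.337, -0.065, 0.0], [0.336, -0.057, 0.15]]
(320, 238) [[0.475, -0.208, 0.0], [0.457, -0.184, 0.15]]
(275, 340) [[0.168, -0.091, 0.0], [0.187, -0.081, 0.15]]
(345, 260) [[0.414, -0.286, 0.0], [0.404, -0.253, 0.15]]
(420, 260) [[0.432, -0.513, -0.0], [0.42, -0.452, 0.15]]
(350, 205) [[0.585, -0.296, 0.0], [0.554, -0.262, 0.15]]
[[ 0.559 -0.165  0.042]
 [ 0.549 -0.131  0.042]
 [ 0.469 -0.05   0.042]]
[[454.448741   333.74266506]] [[356.23222781 116.97970913]]
```

```bash
cat > st.py <<'E'
from h import *
o=bot.get_obs(); q=np.load("jig.npy"); p=o["tool_pos"]
c,s=np.cos(q[2]),np.sin(q[2]); d=np.array(p[:2])-q[:2]; F=o["contact_force"]
print("t",round(o["time"],2),"jig tip mm",(np.array([c*d[0]+s*d[1],-s*d[0]+c*d[1],p[2]-bot.tip_reach])*1e3).round(1),
 "yawerr deg",round(np.degrees(o["ee_rot"][2]-q[2]),2),np.round(o["ee_rot"][:2],3),"Fjig",np.round([c*F[0]+s*F[1],-s*F[0]+c*F[1],F[2]],1),"w",round(o["gripper_width"],3))
E
python3 -m inch '[{"xyz":[0,0,-1],"yaw":0.5},{"xyz":[0,0,-1],"yaw":0.5},{"xyz":[0,0,-1],"yaw":0.5},{"xyz":[0,0,-1],"yaw":0.57}]' 0 40
python3 -m inch '[{"xyz":[0.5,-0.3,0],"yaw":0},{"xyz":[0.98,-0.57,0],"yaw":0},{"xyz":[0.98,-0.57,0],"yaw":0},{"xyz":[0.98,-0.57,0],"yaw":0},{"xyz":[0.98,-0.57,0],"yaw":0},{"xyz":[0.98,-0.57,0],"yaw":0},{"xyz":[0.98,-0.57,0],"yaw":0},{"xyz":[0.98,-0.57,0],"yaw":0},{"xyz":[0.5,-0.3,0],"yaw":0},{"xyz":[0,0,0],"yaw":0}]'; python3 st.py
```

```text
time: 0.53
tool_pos: [0.2464, -0.4913, 0.3491]
ee_rot: [-3.141, 0.0, 0.282]
contact_force: [0.3, -0.5, -0.5]
gripper_width: 0.0388
grip_force: 0.0
time: 1.37
tool_pos: [0.4064, -0.3218, 0.348]
ee_rot: [-3.139, -0.002, 0.293]
contact_force: [0.4, 1.2, -0.7]
gripper_width: -0.0001
grip_force: 0.0
t 1.37 jig tip mm [-235.7 -293.2  331. ] yawerr deg 0.53 [-3.139e+00 -2.000e-03] Fjig [ 0.7  1.1 -0.7] w -0.0
```

```bash
python3 -m inch '[{"xyz":[0.5,-0.3,0],"yaw":0},{"xyz":[0.95,-0.6,0],"yaw":0},{"xyz":[0.95,-0.6,0],"yaw":0},{"xyz":[0.95,-0.6,0],"yaw":0},{"xyz":[0.95,-0.6,0],"yaw":0},{"xyz":[0.95,-0.6,0],"yaw":0},{"xyz":[0.95,-0.6,0],"yaw":0},{"xyz":[0.95,-0.4,0],"yaw":0},{"xyz":[0.45,0,0],"yaw":0},{"xyz":[0,0,0.5],"yaw":0}]'
python3 -m inch '[{"xyz":[0,0,0.9],"yaw":0},{"xyz":[0,0,0.9],"yaw":0},{"xyz":[0,0,0.9],"yaw":0},{"xyz":[0,0,0.9],"yaw":0},{"xyz":[0,0,0.9],"yaw":0},{"xyz":[0,0,0.9],"yaw":0},{"xyz":[0,0,0.9],"yaw":0},{"xyz":[0,0,0.5],"yaw":0},{"xyz":[0,0,0],"yaw":0},{"xyz":[0,0,0],"yaw":0}]'; python3 st.py
python3 -c "
from h import *
f=imaging.grab_frame('side');cv2.imwrite('pics/side1.png',f['color'])"
```

```text
time: 2.2
tool_pos: [0.5583, -0.1685, 0.3371]
ee_rot: [3.14, -0.005, 0.288]
contact_force: [0.5, -0.2, 0.4]
gripper_width: 0.0003
grip_force: 0.0
time: 3.03
tool_pos: [0.5543, -0.1713, 0.1651]
ee_rot: [-3.141, 0.002, 0.283]
contact_force: [-0.6, -0.0, 0.6]
gripper_width: -0.0
grip_force: 0.0
t 3.03 jig tip mm [ -51.6 -190.1  148.1] yawerr deg -0.08 [-3.141e+00  2.000e-03] Fjig [-0.6  0.2  0.6] w -0.0
```

View pics/side1.png

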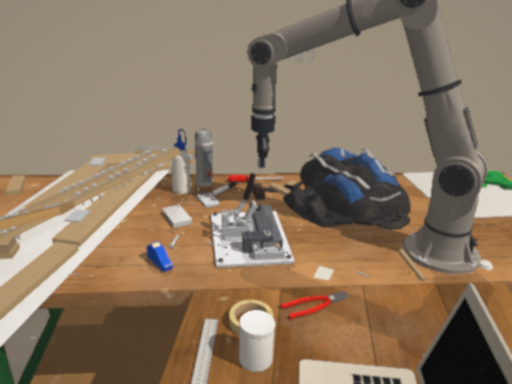

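The arm clears the bag well. The gripper tip, at pixel (263,163), hangs to the right of the jig. I'll go down to pushing height.

```bash
python3 -m inch '[{"xyz":[0.1,0,0.7],"yaw":0},{"xyz":[0.1,0,0.9],"yaw":0},{"xyz":[0.1,0,0.9],"yaw":0},{"xyz":[0,0,0.9],"yaw":0},{"xyz":[0,0,0.8],"yaw":0},{"xyz":[0,0,0.5],"yaw":0},{"xyz":[0,0,0.25],"yaw":0},{"xyz":[0,0,0],"yaw":0},{"xyz":[0,0,0],"yaw":0}]'; python3 st.py
python3 -m inch '[{"xyz":[0,-0.5,0],"yaw":0},{"xyz":[0,-0.5,0],"yaw":0},{"xyz":[0,-0.3,0],"yaw":0},{"xyz":[0,0,0],"yaw":0},{"xyz":[0,0,0],"yaw":0}]'; python3 st.py
```

```text
time: 3.83
tool_pos: [0.5636, -0.1684, 0.0433]
ee_rot: [3.14, -0.002, 0.284]
contact_force: [0.0, -0.1, -0.5]
gripper_width: 0.0003
grip_force: 0.0
t 3.83 jig tip mm [ -41.9 -189.9   26.3] yawerr deg -0.0 [ 3.14e+00 -2.00e-03] Fjig [-0.  -0.1 -0.5] w 0.0
time: 4.25
tool_pos: [0.5535, -0.1351, 0.0426]
ee_rot: [3.142, -0.001, 0.287]
contact_force: [-0.2, -0.6, 0.8]
gripper_width: -0.0003
grip_force: 0.0
t 4.25 jig tip mm [ -42.2 -155.1   25.6] yawerr deg 0.17 [ 3.142e+00 -1.000e-03] Fjig [-0.3 -0.5  0.8] w -0.0
```

```bash
python3 -m inch '[{"xyz":[0,-0.15,0],"yaw":0},{"xyz":[0,-0.15,0],"yaw":0},{"xyz":[0,-0.15,0],"yaw":0},{"xyz":[0,-0.15,0],"yaw":0},{"xyz":[0,-0.1,0],"yaw":0}]'; python3 st.py
python3 -m inch '[{"xyz":[0,-0.15,0],"yaw":0},{"xyz":[0,-0.15,0],"yaw":0},{"xyz":[0,-0.15,0],"yaw":0},{"xyz":[0,-0.15,0],"yaw":0}]'; python3 st.py
```

```text
time: 4.67
tool_pos: [0.5486, -0.1215, 0.0421]
ee_rot: [3.139, -0.0, 0.283]
contact_force: [1.6, -3.9, -1.6]
gripper_width: 0.0
grip_force: 2.0
t 4.67 jig tip mm [ -43.1 -140.7   25.1] yawerr deg -0.05 [ 3.139 -0.   ] Fjig [ 0.4 -4.2 -1.6] w 0.0
time: 5.0
tool_pos: [0.5441, -0.1054, 0.042]
ee_rot: [3.141, 0.0, 0.284]
contact_force: [0.3, -4.5, -0.8]
gripper_width: -0.0001
grip_force: 2.0
t 5.0 jig tip mm [ -42.9 -124.    25. ] yawerr deg -0.0 [3.141 0.   ] Fjig [-1.  -4.4 -0.8] w -0.0
```

```bash
for i in 1 2 3; do python3 -m inch '[{"xyz":[0,-0.06,0],"yaw":0},{"xyz":[0,-0.06,0],"yaw":0},{"xyz":[0,0,0],"yaw":0}]' >/dev/null; python3 st.py; done
```

```text
t 5.25 jig tip mm [ -42.8 -120.4   25.1] yawerr deg 0.05 [-3.141  0.   ] Fjig [-0.1 -3.1 -1.1] w 0.0
t 5.5 jig tip mm [ -42.8 -118.7   25.1] yawerr deg -0.01 [ 3.14 -0.  ] Fjig [-0.3 -5.1 -1.4] w -0.0
t 5.75 jig tip mm [ -43.5 -118.5   25.1] yawerr deg -0.1 [3.137 0.   ] Fjig [ -0.5 -10.   -2.7] w -0.0
```

```bash
python3 -m inch '[{"xyz":[0,0.4,0],"yaw":0},{"xyz":[0,0.5,0],"yaw":0},{"xyz":[0,0,-0.8],"yaw":0},{"xyz":[0,0,-0.9],"yaw":0},{"xyz":[0,0,-0.9],"yaw":0},{"xyz":[-0.6,-0.5,0],"yaw":0},{"xyz":[-0.8,-0.8,0],"yaw":0},{"xyz":[-0.8,-0.9,0],"yaw":0},{"xyz":[-0.8,-0.9,0],"yaw":0},{"xyz":[0,-0.5,0],"yaw":0}]' ; python3 st.py
python3 -m inch '[{"xyz":[0,0,0.6],"yaw":0},{"xyz":[0,0,0.9],"yaw":0},{"xyz":[0,0,0.7],"yaw":0},{"xyz":[0,0,0.3],"yaw":0},{"xyz":[0,0,0],"yaw":0},{"xyz":[0,0,0],"yaw":0}]' ; python3 st.py
```

```text
time: 6.58
tool_pos: [0.445, -0.0508, 0.1061]
ee_rot: [-3.138, 0.007, 0.285]
contact_force: [-0.6, 0.2, -1.1]
gripper_width: 0.0
grip_force: 0.0
t 6.58 jig tip mm [-122.8  -43.8   89.1] yawerr deg 0.08 [-3.138  0.007] Fjig [-0.5  0.3 -1.1] w 0.0
time: 7.08
tool_pos: [0.4508, -0.0526, 0.0446]
ee_rot: [-3.141, 0.0, 0.285]
contact_force: [-0.5, 0.0, -0.3]
gripper_width: 0.0
grip_force: 0.0
t 7.08 jig tip mm [-117.6  -47.1   27.6] yawerr deg 0.03 [-3.141  0.   ] Fjig [-0.5  0.2 -0.3] w 0.0
```

```bash
python3 -m inch '[{"xyz":[0.4,0.5,0],"yaw":0},{"xyz":[0.4,0.1,0],"yaw":0},{"xyz":[0.2,0,0],"yaw":0},{"xyz":[0.1,0,0],"yaw":0},{"xyz":[0.1,0,0],"yaw":0}]' >/dev/null; python3 st.py
for i in 1 2 3; do python3 -m inch '[{"xyz":[0.1,0,0],"yaw":0},{"xyz":[0.1,0,0],"yaw":0},{"xyz":[0,0,0],"yaw":0}]' >/dev/null; python3 st.py; done
```

```text
t 7.5 jig tip mm [-87.3 -62.1  28.1] yawerr deg 0.04 [-3.141e+00 -1.000e-03] Fjig [ 0.1 -0.  -0.8] w -0.0
t 7.75 jig tip mm [-85.4 -62.1  27.1] yawerr deg 0.02 [-3.141  0.006] Fjig [-5.1  0.9  3.5] w -0.0
t 8.0 jig tip mm [-80.7 -63.4  27. ] yawerr deg -0.04 [3.141 0.006] Fjig [-3.9 -1.7  1.7] w -0.0
t 8.25 jig tip mm [-75.6 -64.5  26.9] yawerr deg -0.09 [3.14  0.005] Fjig [-3.4 -3.4 -0.6] w -0.0
```

```bash
for i in 1 2 3 4; do python3 -m inch '[{"xyz":[0.08,0,0],"yaw":0},{"xyz":[0.08,0,0],"yaw":0},{"xyz":[0,0,0],"yaw":0}]' >/dev/null; python3 st.py; done
python3 -c "
from h import *
f=imaging.grab_frame('top');cv2.imwrite('pics/top1z.png',cv2.resize(f['color'][158:252,188:304],None,fx=6,fy=6,interpolation=cv2.INTER_CUBIC))"
```

```text
t 8.5 jig tip mm [-74.  -64.8  26.8] yawerr deg -0.11 [3.14 0.01] Fjig [-9.3 -3.1  5.9] w -0.0
t 8.75 jig tip mm [-73.8 -64.5  26.4] yawerr deg -0.15 [3.141 0.018] Fjig [-14.9  -3.7  12.6] w 0.0
t 9.0 jig tip mm [-73.6 -64.3  26. ] yawerr deg -0.17 [-3.141  0.026] Fjig [-20.8  -1.7  18. ] w -0.0
t 9.25 jig tip mm [-73.5 -64.1  25.4] yawerr deg -0.2 [-3.14   0.034] Fjig [-27.2  -1.1  22.4] w 0.0
```

View pics/top1z.png

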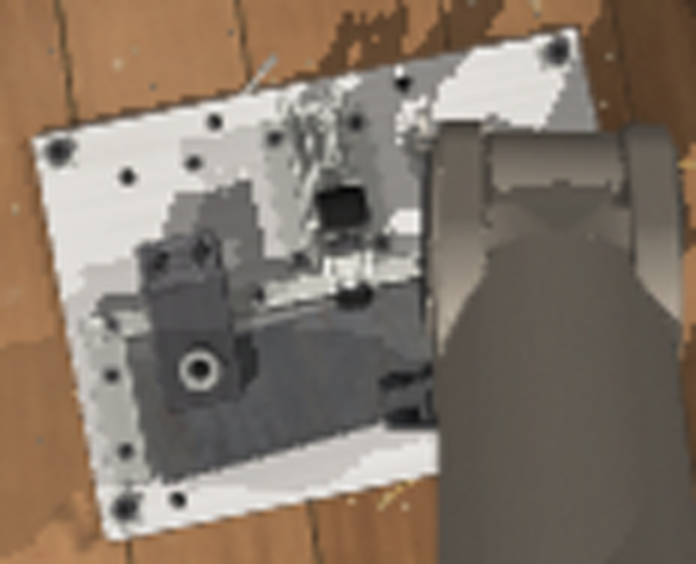

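Pushing at y=-64 has brought the right end against the fence. The left end still stands off: a wedge gap is visible from (245,335), and the front-left corner is at (162,482). I'll push next on the left half.

```bash
python3 -m inch '[{"xyz":[-0.4,0,0],"yaw":0},{"xyz":[-0.8,0,0],"yaw":0},{"xyz":[-0.3,-0.5,0],"yaw":0},{"xyz":[0,-0.9,0],"yaw":0},{"xyz":[0,-0.9,0],"yaw":0},{"xyz":[0,-0.9,0],"yaw":0},{"xyz":[0,-0.9,0],"yaw":0},{"xyz":[0,-0.6,0],"yaw":0},{"xyz":[0,0,0],"yaw":0},{"xyz":[0,0,0],"yaw":0}]' >/dev/null; python3 st.py
```

```text
t 10.13 jig tip mm [-93.9  55.8  27.7] yawerr deg 0.17 [-3.142e+00 -1.000e-03] Fjig [ 0.1  0.2 -0.5] w 0.0
```

```bash
for i in 1 2 3 4; do python3 -m inch '[{"xyz":[0.1,0,0],"yaw":0},{"xyz":[0.1,0,0],"yaw":0},{"xyz":[0,0,0],"yaw":0}]' >/dev/null; python3 st.py; done
```

```text
t 10.38 jig tip mm [-88.4  53.5  27.7] yawerr deg -0.12 [ 3.141e+00 -1.000e-03] Fjig [ 0.1 -0.5 -0.7] w -0.0
t 10.63 jig tip mm [-83.6  54.5  27.6] yawerr deg -0.03 [ 3.142e+00 -1.000e-03] Fjig [0.8 0.7 0. ] w -0.0
t 10.88 jig tip mm [-82.4  54.9  26.9] yawerr deg 0.01 [3.142 0.007] Fjig [-5.7  0.4  4. ] w -0.0
t 11.13 jig tip mm [-77.3  55.5  26.7] yawerr deg 0.03 [-3.141  0.007] Fjig [-3.4  1.3  1.9] w -0.0
```

```bash
for i in 1 2 3 4; do python3 -m inch '[{"xyz":[0.06,0,0],"yaw":0},{"xyz":[0.06,0,0],"yaw":0},{"xyz":[0,0,0],"yaw":0}]' >/dev/null; python3 st.py; done
```

```text
t 11.38 jig tip mm [-74.   55.7  26.7] yawerr deg 0.04 [-3.141  0.006] Fjig [-3.6  1.   1.2] w 0.0
t 11.63 jig tip mm [-71.1  55.7  26.7] yawerr deg 0.04 [-3.141  0.006] Fjig [-5.5  1.3  1.5] w 0.0
t 11.88 jig tip mm [-71.   55.6  26.4] yawerr deg 0.02 [-3.141  0.013] Fjig [-10.7   2.    8. ] w -0.0
t 12.13 jig tip mm [-71.   55.5  25.9] yawerr deg 0.01 [-3.141  0.019] Fjig [-15.4   1.2  11.4] w -0.0
```

```bash
python3 -m inch '[{"xyz":[-0.5,0,0],"yaw":0},{"xyz":[-0.8,0,-0.2],"yaw":0},{"xyz":[0,0,-0.9],"yaw":0},{"xyz":[0,0.5,-0.9],"yaw":0},{"xyz":[0,0.9,-0.5],"yaw":0},{"xyz":[0,1,0],"yaw":0},{"xyz":[0,1,0],"yaw":0},{"xyz":[0.3,1,0],"yaw":0},{"xyz":[0.6,1,0],"yaw":0},{"xyz":[0.6,1,0],"yaw":0}]' >/dev/null; python3 st.py
python3 -m inch '[{"xyz":[0.6,1,0],"yaw":0},{"xyz":[0.1,0.8,0],"yaw":0},{"xyz":[0,0,0.4],"yaw":0},{"xyz":[0,0,0.9],"yaw":0},{"xyz":[0,0,0.9],"yaw":0},{"xyz":[0,0,0.3],"yaw":0},{"xyz":[0,0,0],"yaw":0},{"xyz":[0,0,0],"yaw":0}]' >/dev/null; python3 st.py
```

```text
t 12.97 jig tip mm [ -56.4 -107.1   90.5] yawerr deg -0.03 [ 3.14e+00 -2.00e-03] Fjig [ 0.  -0.4  0.7] w 0.0
t 13.63 jig tip mm [ -39.5 -149.7   27.6] yawerr deg 0.05 [-3.141 -0.   ] Fjig [-0.  -0.1  0.2] w -0.0
```

Push towards the end stop again.

```bash
python3 -m inch '[{"xyz":[0,-0.3,0],"yaw":0},{"xyz":[0,-0.3,0],"yaw":0},{"xyz":[0,-0.2,0],"yaw":0},{"xyz":[0,0,0],"yaw":0}]' >/dev/null; python3 st.py
for i in 1 2 3 4 5; do python3 -m inch '[{"xyz":[0,-0.08,0],"yaw":0},{"xyz":[0,-0.08,0],"yaw":0},{"xyz":[0,0,0],"yaw":0}]' >/dev/null; python3 st.py; done
```

```text
t 13.97 jig tip mm [ -38.8 -127.5   28.5] yawerr deg 0.2 [-3.141e+00 -2.000e-03] Fjig [-0.6  0.1 -1. ] w -0.0
t 14.22 jig tip mm [ -39.7 -125.7   27.7] yawerr deg 0.03 [-3.142 -0.   ] Fjig [ 0.  -0.2  1. ] w -0.0
t 14.47 jig tip mm [ -39.9 -121.9   27.5] yawerr deg 0.03 [3.142 0.   ] Fjig [-0.2  1.  -0.1] w -0.0
t 14.72 jig tip mm [ -40.1 -119.5   27.6] yawerr deg -0.04 [3.14 0.  ] Fjig [-0.2 -4.2 -0.2] w 0.0
t 14.97 jig tip mm [ -40.1 -118.3   27.8] yawerr deg -0.12 [ 3.136e+00 -1.000e-03] Fjig [ 0.  -8.9 -3.5] w -0.0
t 15.22 jig tip mm [ -40.1 -118.1   28.3] yawerr deg -0.24 [ 3.131e+00 -2.000e-03] Fjig [  0.8 -13.1  -3.2] w -0.0
```

```bash
python3 -m inch '[{"xyz":[0,0.5,0],"yaw":0},{"xyz":[0,0.5,0],"yaw":0},{"xyz":[0,0,-0.8],"yaw":0},{"xyz":[0,0,-0.9],"yaw":0},{"xyz":[0,0,-0.9],"yaw":0},{"xyz":[-0.6,-0.5,0],"yaw":0},{"xyz":[-0.8,-0.8,0],"yaw":0},{"xyz":[-0.8,-0.9,0],"yaw":0},{"xyz":[-0.2,-0.8,0],"yaw":0},{"xyz":[0,0,0],"yaw":0}]' >/dev/null ; python3 st.py
python3 -m inch '[{"xyz":[0,0,0.6],"yaw":0},{"xyz":[0,0,0.9],"yaw":0},{"xyz":[0,0,0.7],"yaw":0},{"xyz":[0,0,0.3],"yaw":0},{"xyz":[0,0,0],"yaw":0},{"xyz":[0,0,0],"yaw":0}]' >/dev/null ; python3 st.py
for i in 1 2 3; do python3 -m inch '[{"xyz":[0.15,0,0],"yaw":0},{"xyz":[0.15,0,0],"yaw":0},{"xyz":[0,0,0],"yaw":0}]' >/dev/null; python3 st.py; done
```

```text
t 16.05 jig tip mm [-101.6  -53.7   92.2] yawerr deg 0.38 [-3.136e+00  3.000e-03] Fjig [ 0.2  0.6 -0.4] w -0.0
t 16.55 jig tip mm [-99.5 -59.7  30.1] yawerr deg 0.03 [-3.141  0.   ] Fjig [ 0.1 -0.1  0.3] w 0.0
t 16.8 jig tip mm [-90.1 -60.3  31.3] yawerr deg 0.04 [ 3.141 -0.004] Fjig [ 0.3 -0.2  0. ] w -0.0
t 17.05 jig tip mm [-83.5 -60.   30.5] yawerr deg 0.04 [ 3.141e+00 -2.000e-03] Fjig [-0.4  0.9  0.1] w 0.0
t 17.3 jig tip mm [-76.3 -60.   30.1] yawerr deg 0.04 [ 3.142e+00 -1.000e-03] Fjig [ 0.2 -0.4  1.3] w -0.0
```

```bash
for i in 1 2 3 4; do python3 -m inch '[{"xyz":[0.06,0,0],"yaw":0},{"xyz":[0.06,0,0],"yaw":0},{"xyz":[0,0,0],"yaw":0}]' >/dev/null; python3 st.py; done
```

```text
t 17.55 jig tip mm [-74.1 -60.   30. ] yawerr deg 0.02 [-3.142 -0.   ] Fjig [-0.2  0.4 -0.3] w -0.0
t 17.8 jig tip mm [-71.4 -60.1  30. ] yawerr deg 0.01 [-3.142  0.   ] Fjig [-0.1  0.3 -0.7] w -0.0
t 18.05 jig tip mm [-71.2 -60.1  29.5] yawerr deg -0.02 [-3.141  0.006] Fjig [-5.9  0.6  4.4] w 0.0
t 18.3 jig tip mm [-71.1 -60.2  29.1] yawerr deg -0.06 [-3.14   0.012] Fjig [-9.3  0.5  8. ] w -0.0
```

```bash
python3 -m inch '[{"xyz":[-0.5,0,0],"yaw":0},{"xyz":[-0.8,0,-0.2],"yaw":0},{"xyz":[-0.4,0,-0.9],"yaw":0},{"xyz":[0,0,-1],"yaw":0},{"xyz":[0,-0.5,-1],"yaw":0},{"xyz":[0,-0.7,-1],"yaw":0},{"xyz":[0,-0.7,-1],"yaw":0},{"xyz":[0,-0.5,-0.9],"yaw":0},{"xyz":[0,0,0],"yaw":0},{"xyz":[0,0,0],"yaw":0}]' >/dev/null ; python3 st.py
python3 -c "
from h import *
z=lambda a:cv2.resize(a,(396,380),interpolation=cv2.INTER_CUBIC)
a=imaging.grab_frame('top')['color'][158:252,188:304];b=imaging.grab_frame('side')['color'][170:275,200:305]
cv2.imwrite('pics/both2.png',np.hstack([z(a),z(b)]))"
```

```text
t 19.13 jig tip mm [-106.3    0.4  181.6] yawerr deg 0.14 [ 3.14  -0.005] Fjig [-0.4 -0.1 -1.1] w -0.0
```

View pics/both2.png

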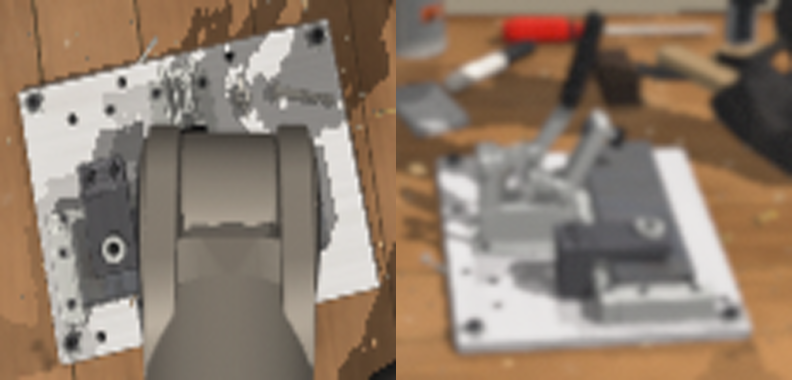

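The side crop shows the channel's left end meeting the stop block, around (640,285), with no gap along the fence. Next is the handle.

```bash
python3 -m inch '[{"xyz":[0.6,0,0],"yaw":0},{"xyz":[0.9,0,0.1],"yaw":0},{"xyz":[0.9,0,0.1],"yaw":0},{"xyz":[0.7,0,0.1],"yaw":0},{"xyz":[0.3,0,0],"yaw":0},{"xyz":[0,0,0],"yaw":0}]' >/dev/null ; python3 st.py
python3 -m inch '[{"xyz":[0.3,0,0],"yaw":0},{"xyz":[0.4,0,-0.05],"yaw":0},{"xyz":[0.5,0,-0.1],"yaw":0},{"xyz":[0.5,0,-0.1],"yaw":0},{"xyz":[0.5,0,-0.1],"yaw":0},{"xyz":[0.3,0,-0.05],"yaw":0}]' >/dev/null ; python3 st.py
```

```text
t 19.73 jig tip mm [-22.6  -0.4 170.6] yawerr deg -0.01 [-3.14e+00  3.00e-03] Fjig [0.5 0.2 0. ] w 0.0
t 20.23 jig tip mm [ 40.   -0.9 184.4] yawerr deg -0.05 [ 3.14e+00 -1.00e-03] Fjig [-1.8  0.1  1.9] w -0.0
```

```bash
python3 -m inch '[{"xyz":[0.4,0,0],"yaw":0},{"xyz":[0.4,0,0.05],"yaw":0},{"xyz":[0.3,0,0.05],"yaw":0},{"xyz":[0.35,0,0.2],"yaw":0},{"xyz":[0.3,0,0.25],"yaw":0},{"xyz":[0.1,0,0],"yaw":0},{"xyz":[0,0,0],"yaw":0}]' >/dev/null ; python3 st.py
python3 -m inch '[{"xyz":[0.2,0,0.2],"yaw":0},{"xyz":[0.2,0,0.2],"yaw":0},{"xyz":[0.15,0,0.2],"yaw":0},{"xyz":[0,0,0],"yaw":0}]' >/dev/null ; python3 st.py
```

```text
t 20.82 jig tip mm [ 86.    0.3 167.5] yawerr deg 0.03 [-3.141e+00  1.000e-03] Fjig [-0.1  0.1 -0.3] w -0.0
t 21.15 jig tip mm [100.2   0.2 152.5] yawerr deg 0.03 [-3.141  0.   ] Fjig [-0.8  0.3 -0.6] w 0.0
```

```bash
python3 -m inch '[{"xyz":[0.15,0,0.2],"yaw":0},{"xyz":[0.15,0,0.25],"yaw":0},{"xyz":[0.1,0,0.2],"yaw":0},{"xyz":[0,0,0],"yaw":0}]' >/dev/null ; python3 st.py
python3 -c "
from h import *
z=lambda a:cv2.resize(a,(630,540),interpolation=cv2.INTER_CUBIC)
b=imaging.grab_frame('side')['color'][170:260,200:305]
cv2.imwrite('pics/side3.png',z(b))"
```

```text
t 21.48 jig tip mm [1.103e+02 1.000e-01 1.368e+02] yawerr deg 0.02 [-3.141e+00 -1.000e-03] Fjig [-2.1 -0.4  2.7] w -0.0
```

View pics/side3.png

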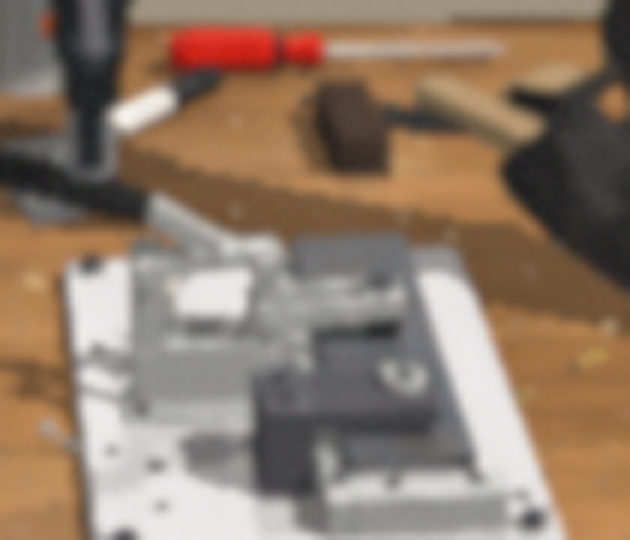

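The finger, at about (95,160), rests on the grip, which now slopes about 18°. The arm is down with its foot at the channel, about (370,330). I'll press on through the dead point.

```bash
python3 -m inch '[{"xyz":[0.1,0,0.25],"yaw":0},{"xyz":[0.1,0,0.25],"yaw":0},{"xyz":[0.05,0,0.2],"yaw":0},{"xyz":[0.05,0,0.2],"yaw":0},{"xyz":[0,0,0],"yaw":0}]' >/dev/null ; python3 st.py
for i in 1 2 3; do python3 -m inch '[{"xyz":[0.04,0,0.12],"yaw":0},{"xyz":[0,0,0.12],"yaw":0},{"xyz":[0,0,0],"yaw":0}]' >/dev/null ; python3 st.py; done
```

```text
t 21.95 jig tip mm [1.167e+02 1.000e-01 1.130e+02] yawerr deg 0.02 [-3.141e+00  2.000e-03] Fjig [-0.6 -0.3  0.7] w -0.0
t 22.2 jig tip mm [117.4  -0.  107.8] yawerr deg 0.01 [-3.141e+00  2.000e-03] Fjig [-0.6  0.3  0.1] w -0.0
t 22.45 jig tip mm [119.    0.  102.4] yawerr deg 0.02 [-3.142e+00  1.000e-03] Fjig [ 0.1  0.2 -0.3] w -0.0
t 22.7 jig tip mm [ 1.199e+02 -1.000e-01  1.007e+02] yawerr deg 0.0 [ 3.141 -0.   ] Fjig [-5.9  0.1 13.6] w 0.0
```

The force dropped past the dead point and then met the stop at z≈101 mm, so the clamp has locked. I'll move clear and check.

```bash
python3 -m inch '[{"xyz":[0,0,-0.4],"yaw":0},{"xyz":[0,0,-0.8],"yaw":0},{"xyz":[0,0,-1],"yaw":0},{"xyz":[0,0,-1],"yaw":0},{"xyz":[0,0,-1],"yaw":0},{"xyz":[0,0,-1],"yaw":0},{"xyz":[0,0,-1],"yaw":0},{"xyz":[0,0.6,-0.5],"yaw":0},{"xyz":[-0.6,1,0],"yaw":0},{"xyz":[-0.8,1,0],"yaw":0}]' >/dev/null
python3 -m inch '[{"xyz":[-0.8,1,0],"yaw":0},{"xyz":[-0.8,1,0],"yaw":0},{"xyz":[-0.8,1,0],"yaw":0},{"xyz":[-0.8,1,0],"yaw":0},{"xyz":[-0.8,1,0],"yaw":0},{"xyz":[-0.8,1,0],"yaw":0},{"xyz":[-0.8,1,0],"yaw":0},{"xyz":[-0.5,0.6,0],"yaw":0},{"xyz":[0,0,0],"yaw":0},{"xyz":[0,0,0],"yaw":0}]' >/dev/null; python3 st.py
python3 -c "
from h import *
z=lambda a:cv2.resize(a,(396,380),interpolation=cv2.INTER_CUBIC)
a=imaging.grab_frame('top')['color'][158:252,188:304];b=imaging.grab_frame('side')['color'][170:275,200:305]
cv2.imwrite('pics/both4.png',np.hstack([z(a),z(b)]))
q=np.load('jig.npy')
for n,o,s in(('top',(188,158),(396/116,380/94)),('side',(200,170),(396/105,380/105))): print(n,((proj(n,place(q,np.array([[-60,-105,42],[0,-105,42],[-60,115,42],[132,0,94]])/1e3))-o+.5)*s).round().tolist())"
```

```text
t 24.37 jig tip mm [ -68.4 -256.5  264.6] yawerr deg -0.2 [ 3.141 -0.   ] Fjig [ 0.7  0.4 -0.4] w -0.0
top [[330.0, 243.0], [315.0, 165.0], [83.0, 303.0], [167.0, 5.0]]
side [[253.0, 141.0], [183.0, 144.0], [301.0, 274.0], [29.0, 153.0]]
```

View pics/both4.png

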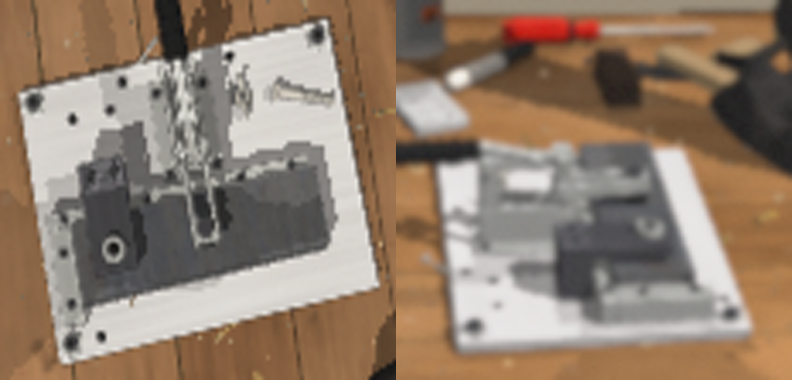

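The channel's corners at (330,245) and (85,303) match the seated prediction. The handle is level, the foot is down on the channel, and the bystanders haven't moved.

```bash
python3 -c "
from station import bot
print(bot.job_done())"
```

```text
the job is handed in; nothing more can be done
None
```

I pushed the channel flush against the fence and end stop, then locked the toggle clamp on it. The arm is clear, nothing lying around appears to have been disturbed, and I handed the job in at about 24 s.

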